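Press a sampling cassette shut with a bench bar clamp

TASK

Take the half-open filter cassette from its holder and lay it in the cradle between the jaws of the bench clamp, then pump the clamp's trigger until the jaws have pressed the cassette's two halves fully together. Go gently at the end: too much force cracks the cassette. Then press the release tab and hold it until the sliding jaw has run all the way back, and leave the closed cassette lying free in the cradle with the trigger and the tab let go; do not disturb the glassware.

Things in the scene. Friction and masses are not known exactly. Their poses are not given: they have to be found in the camera images.
- press: The bench clamp, fixed: a one-handed bar clamp on its side on a white board 235 x 300 x 12 mm. Origin on the bench under its steel bar, z up. The bar (19 mm wide, 6 thick) runs along y at x = 0, 50 mm above the bench. Black housing x -35 to 25, y -4 to 135, top at 72 mm (x, y here in the press's frame, mm). Jaws and cradle lie to its -x, grip, trigger and release tab to its +x.
- fixed_pad (a point): Middle of the fixed jaw's pad face, at press (-72, -14, 50). Fixed jaw x -95 to -25, y -4 to 14, top at 66. Each jaw has a black rubber pad 10 mm thick, 35 wide, reaching from 38 to 64 mm above the bench, with a 14 mm slot open at the top that lets the cassette's port in. The sliding jaw, of the same shape, faces this one from -y.
- cradle (a point): Middle of the cradle between the jaws, at press (-72, -48, 50), axes as the press: the axis of a cassette lying in the cradle goes through it along the press's y, either way round. Two rails, 26 mm wide over all, 62 mm long (y -79 to -17), tops 34 mm above the bench; the cassette lies on their edges with its axis 50 mm above the bench.
- grip (a point): Middle of the fixed pistol grip, at press (72, 97, 50). The grip is 100 mm long along the press's x (20 to 120), 18 mm thick along y and 28 mm high; its rear face, away from the trigger, is 9 mm to +y of this point (press y = 106).
- trigger_face (a point): Point on the trigger's front (-y) face where a finger pulls, 86 mm from its pivot; at rest at press (67, 51, 50), squeezed at (72, 74.5, 50). The trigger is a black lever 11 mm thick, 26 high, ending 130 mm from the pivot at press (-14, 80). At rest it is splayed 0.28 rad from the grip, 55 mm from this point to the grip's rear face; squeezed it lies along the grip, 32 mm over both.
- trigger (a joint): Trigger angle, rad: 0 at rest, 0.28 squeezed (to +y, to the grip); springs back when let go. A full squeeze brings the jaw on by about 10 mm. At the finger, moving the bar takes 6 to 8 N, pressing the cassette together 10 to 13 N; once it is shut the force rises steeply: 17 N at the finger is then about 35 N at the jaw. The cassette cracks at 50 N from the jaw.
- jaw (a joint): Travel of the sliding jaw, m: 0 wide open, growing as it closes (to the press's +y), at most 0.0385; between 0 and 0.006 at the start, about 0.036 on a shut cassette. Its pad face is at press y = -82 mm + travel. A brake keeps it from going back; a light spring (4 to 6 N) runs it back to 0 while the tab is held in and the trigger is at rest.
- tab_face (a point): Point on the front (-y) face of the release tab, the flat steel lever end sticking out of the housing's +x side near the jaws; at rest at press (45.5, 8, 50). The tab is 4 mm thick, press x 25 to 60, from 37 to 63 mm above the bench, its outer end thickened to 9 mm. It is pressed to the press's +y, towards the trigger; the space on its -y side is free.
- tab (a joint): Release tab angle, rad: 0 at rest (within 0.01), 0.16 fully pressed (11 mm of travel at tab_face, about 5 N at the end); it lifts by up to 0.05 of itself while the bar is driven. Pressed by more than about 0.03 (2 mm) it takes the brake off for as long as it is held. It springs back when let go.
- cassette: The filter cassette, loose, about 50 g: a white plastic drum of 37 mm diameter in two halves, 38 mm long with the full gap, 32 when shut, with a port 6.4 mm thick and 8 mm long on either end (54 mm over all). Origin on its axis, 19 mm from the base half's flat end; its y is the axis, base half at -y. It starts lying level in the holder, axis 50 mm above the bench. Grip it across its diameter.
- cap (a joint): How far the cassette's second half (its +y end) is pushed on, m: 0 to 0.002 at the start (gap of 6 to 4 mm between the halves), 0.006 when fully shut (no gap). A friction fit of about 5 N: it stays where it is pushed.
- holder: The cassette's holder, fixed: two rails 54 mm long on a white plate 60 x 60 x 8 mm; origin under its middle on the bench. The cassette lies in it along the holder's y.
- beaker: Glass beaker, 72 mm across, 90 mm high, loose, to be left alone. Origin: middle of its underside.
- bottle: Amber bottle with a blue cap, 66 mm across, 135 mm high, loose, to be left alone. Origin: middle of its underside.
- dish: Glass dish with lid, 94 mm across, 16 mm high, loose, to be left alone. Origin: middle of its underside.
Mind the look-alikes: they are no part of the job. Of the things that look like the cassette, the largest one is meant.

How it is judged:
By the outcome, as a careful person would: the job done as asked, in the order asked, and still so for the second after the job is handed in, with the robot touching nothing.
It also fails if it takes over 70 s, if anything falls off the work surface, if the arm or the gripper's body presses on something with over 40 N, if the wrist force passes 120 N, or if a joint passes its speed limit or range.

ROBOT

A 7-joint arm with a two-finger parallel gripper is mounted at the origin on the work surface. World frame = base frame: x ahead of the robot, y to its left, z up, the work surface at z = 0. Lengths are in m, angles in rad, forces in N, time in s.
With the tool pointing down it reaches from about 0.35 to 0.9 m from the base axis. Payload 19.9 kg.
Tool frame: the origin (TCP) lies between the finger pads; the fingertips stand 14 mm ahead of it and the grasp point (between the pads) lies 5 mm behind it; z points along the fingers, x is the direction in which the jaws open and shut, and the axes are right-handed (so a half turn about z gives the same grasp; the last joint's range is limited). The gripper opens to 94 mm and grips with 3 to 60 N. Pads are 16 mm wide; open, the fingers measure 119 mm over their backs; the gripper's body (75 mm by 177 mm) begins 78 mm behind the grasp point.
Start: joints at [-1.363, 0.417, -0.01, 1.614, 0.005, 1.111, -0.053], TCP at [0.154, 0.606, 0.219] pointing down, gripper open.
Joint ranges: [-2.81, 2.81], [-0.39, 2.02], [-1.27, 1.25], [0.06, 2.57], [-1.19, 4.33], [0.19, 2], [-2.82, 2.82]. Speed limits (rad/s): [1.89, 1.89, 2.39, 2.39, 3.01, 3.01, 3.01].

INTERFACE

Orientations are given as a rotation vector (axis times angle).
In Python, from rig import status, grab_frame, calibration, order gives the robot as it stands.
- The arm moves only by the tool jog_arm, never from a script. Its arguments are lists of equal length, an entry for each row: "claw": the closure, from 0 (fully open) to 1 (shut); "offset": the shift along the world's x, y, z in cm, a list of three; "yaw": the turn about the world's z in rad. In form: {"claw": [claw, ...], "offset": [[dx, dy, dz], ...], "yaw": [yaw, ...]}. A call has exactly 5 rows; each row is the pose to reach, as a shift and turn from the pose commanded when the call began; what a row does not reach only later rows make up. A row lasts 1/8 s, in which the tool goes at most 62.5 mm and 10.7 degrees, less where a joint would pass 70% of its speed; a pose out of reach is approached as far as the arm can. A call with a gripper value outside its range is refused whole. The fingers move at their own pace and stop on an object; "force" is the grip in N (left out, the last holds). Time passes only in rows, so rows that repeat a pose let the fingers close, or fill a call up. It gives the time, the measured TCP pose, the force and the opening at its end, in the units of the state.
- status.observe(): the state, without advancing time (a new reading comes with each control period).
- grab_frame(name): name is "side" or "top" or "wrist"; returns the picture (400x640x3 uint8, red, green, blue); there is no depth.
- calibration(name): a dict with "K" (3x3 intrinsics, pixels), "k1" (the pictures are not rectified: a ray, as slopes to the right and down, at radius r is drawn at 1 + k1 r^2 times it, then the intrinsics apply), "rvec" (rotation vector, rad) and "tvec" (3), from world to camera coordinates, as OpenCV has them; the wrist camera has in their place "T_tool_cam" (4x4, takes a point from camera to tool coordinates, whose origin is the TCP and whose axes are the tool frame's). Camera axes: x right, y down, z forward; pixel columns grow to the right and rows downward; lengths in m; the calibration is good to about 2 mm. A picture is of the moment at which its call begins: read the wrist's pose just before it. calibration takes no time and is no camera call.
- order.sign_off(): hands the job in, once; it reports no verdict.
The state is a dict: "t": time; "joints": joint angles; "qd": joint speeds; "effort": joint torques, N m; "tool_pos": TCP position; "orientation": TCP orientation; "force": force on the tool from outside, world axes, zero at the start; "ft_torque": the same for the moment, N m; "grip_width": finger opening in m.
Only numpy, scipy, OpenCV 4.12 (cv2) and the standard library are available. Lean on these libraries where they do the work, as an engineer would, in place of code of your own. Each camera call takes 0.05 s, during which the arm holds its last target. There are 200 camera calls.

## Working session

There is one attempt and no reset: what is moved stays moved. The work goes in short steps, Python scripts to look and compute and a tool call to move; the robot and the scene stay as the last step left them, time stands still between calls to the robot, and variables do not carry over. Pictures are saved under pics/ and viewed, about 8 in all and at most 12, crops included, and the job is handed in when it is done.

Besides the shell and the picture viewer there is one more tool, called after "Emit:" as a command line: name --pt "numbers of a row" for each row, then --argument value for the rest. jog_arm: Moves the arm, as the interface text tells. Its arguments: {"type":"object","properties":{"claw":{"type":"array","items":{"type":"number"}},"offset":{"type":"array","items":{"type":"array","items":{"type":"number"}}},"yaw":{"type":"array","items":{"type":"number"}},"force":{"type":"number"}},"required":["claw","offset","yaw"]}

```bash
mkdir -p pics; ls
cat > h.py <<'E'
import numpy as np, cv2
from rig import status, grab_frame, calibration, order
from scipy.spatial.transform import Rotation as R
def cam(name, st=None):
    c=calibration(name); K=np.array(c["K"]); k1=c["k1"]
    if "rvec" in c:
        Rm=R.from_rotvec(np.ravel(c["rvec"])).as_matrix(); t=np.ravel(c["tvec"])
    else:
        st=st or status.observe()
        T=np.eye(4); T[:3,:3]=R.from_rotvec(st["orientation"]).as_matrix(); T[:3,3]=st["tool_pos"]
        W=np.linalg.inv(T@np.array(c["T_tool_cam"])); Rm=W[:3,:3]; t=W[:3,3]
    return K,k1,Rm,t
def proj(C,P):
    K,k1,Rm,t=C; P=np.atleast_2d(P)
    return cv2.projectPoints(P.astype(float),cv2.Rodrigues(Rm)[0],t.astype(float),K,np.array([k1,0,0,0.]))[0].reshape(-1,2)
def atz(C,uv,z):
    K,k1,Rm,t=C; uv=np.atleast_2d(np.array(uv,float))
    n=cv2.undistortPoints(uv.reshape(-1,1,2),K,np.array([k1,0,0,0.])).reshape(-1,2)
    d=np.c_[n,np.ones(len(n))]@Rm; o=-Rm.T@t
    return o+d*((z-o[2])/d[:,2])[:,None]
def snap(name,fn,crop=None,s=1):
    im=grab_frame(name)[:,:,::-1]; cv2.imwrite("pics/raw_"+fn,im)
    if crop: x0,y0,x1,y1=crop; im=im[y0:y1,x0:x1]
    cv2.imwrite("pics/"+fn,cv2.resize(im,None,fx=s,fy=s,interpolation=cv2.INTER_CUBIC))
E
python3 - <<'E'
from h import *
print(status.observe())
snap("top","top1.png",None,1.25); snap("side","side1.png",None,1.25)
for n in ("top","side"):
    K,k1,Rm,t=cam(n); print(n,K.tolist(),k1,-Rm.T@t,Rm[2])
print(calibration("wrist"))
E
```

```text
pics
{'t': 0.0, 'joints': array([-1.36251174,  0.41796746, -0.01030461,  1.61414641,  0.00465502,
        1.11071158, -0.05294851]), 'qd': array([ 1.50623364e-03,  5.14085914e-04,  1.64188666e-03,  1.77836028e-04,
        1.19730769e-03,  5.46493460e-04, -8.25816793e-05]), 'effort': array([-2.80556356e-03, -8.51234579e+01,  6.36930373e-01, -4.26008642e+01,
       -4.91061271e-02,  1.83408597e-02,  8.05175728e-05]), 'tool_pos': array([0.15440744, 0.60526259, 0.218841  ]), 'orientation': array([ 2.48020297e+00,  1.92699061e+00, -1.44979822e-03]), 'force': array([-0.31702291, -0.11903328,  0.21124792]), 'ft_torque': array([ 0.04701702,  0.00143924, -0.06126182]), 'grip_width': 0.09442759751379702}
top [[520.1326162982854, 0.0, 318.28399050311475], [0.0, 520.1326162982854, 211.03445496134313], [0.0, 0.0, 1.0]] -0.06201876971421237 [ 0.31495768 -0.03508205  1.38472115] [ 0.17042228 -0.01043665 -0.98531585]
side [[446.50898503325135, 0.0, 317.9069522988812], [0.0, 446.50898503325135, 197.0676939500219], [0.0, 0.0, 1.0]] 4.812315893903496e-05 [ 0.14272287 -0.88033952  0.71634763] [ 0.34297712  0.74356798 -0.57399769]
{'K': array([[325.48493287,   0.        , 324.1595805 ],
       [  0.        , 325.48493287, 198.08069071],
       [  0.        ,   0.        ,   1.        ]]), 'k1': -0.028130865252868096, 'T_tool_cam': array([[ 9.99998639e-01,  5.65393305e-04,  1.54963971e-03,
         4.10278389e-04],
       [-9.31027757e-04,  9.68944100e-01,  2.47278113e-01,
        -7.26985151e-02],
       [-1.36170487e-03, -2.47279219e-01,  9.68943308e-01,
        -1.66613022e-01],
       [ 0.00000000e+00,  0.00000000e+00,  0.00000000e+00,
         1.00000000e+00]])}
```

View pics/top1.png

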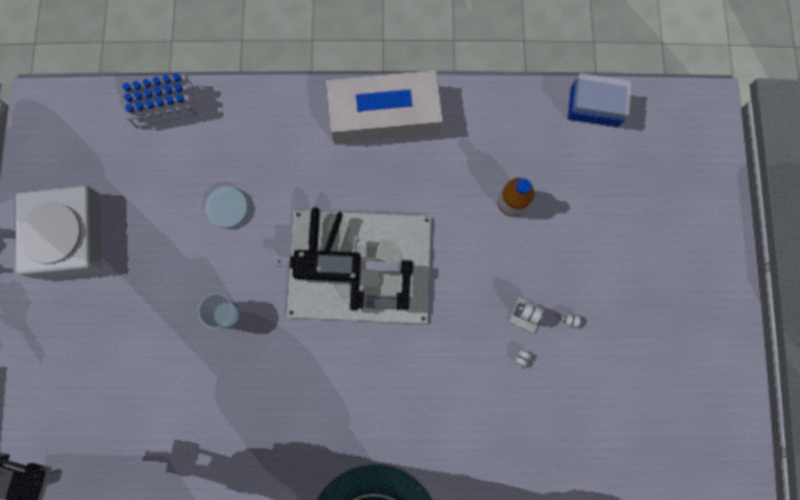

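View pics/side1.png

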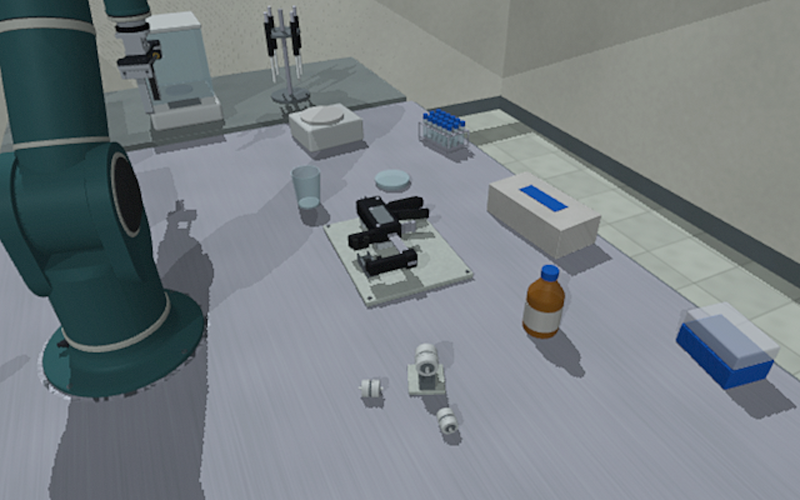

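The top view shows the press board with corners (293,211), (432,215), (430,322) and (287,320), and its yaw is near 0. The holder with the largest cassette is at (528,314). Two smaller look-alikes sit at (573,321) and (524,358). The bottle is at (517,195), the beaker at (218,311) and the dish at (226,207).

Run:
```python
from h import *
C=cam("top")
f=lambda n,p,z:print(n,atz(C,np.array(p)/1.25,z).round(3).tolist())
f("board",[(293,211),(432,215),(430,322),(287,320)],.012)
f("housing corners",[(294,251),(359,252),(358,281),(293,278)],.07)
f("cass",[(530,314)],.06); f("look",[(573,321),(524,358)],.02)
f("bottlecap",[(523,186)],.13); f("beaker",[(218,311)],.05); f("dish",[(226,207)],.016)
im=cv2.imread("pics/raw_top1.png")
a=cv2.resize(im[160:265,222:352],None,fx=6,fy=6,interpolation=cv2.INTER_CUBIC)[:600]
cv2.imwrite("pics/t2.png",a)
```

```text
board [[0.669, 0.178, 0.012], [0.66, -0.124, 0.012], [0.427, -0.117, 0.012], [0.432, 0.185, 0.012]]
housing corners [[0.57, 0.165, 0.07], [0.567, 0.031, 0.07], [0.507, 0.033, 0.07], [0.513, 0.165, 0.07]]
cass [[0.439, -0.32, 0.06]]
look [[0.428, -0.419, 0.02], [0.351, -0.312, 0.02]]
bottlecap [[0.69, -0.301, 0.13]]
beaker [[0.448, 0.322, 0.05]]
dish [[0.678, 0.324, 0.016]]
```

View pics/t2.png

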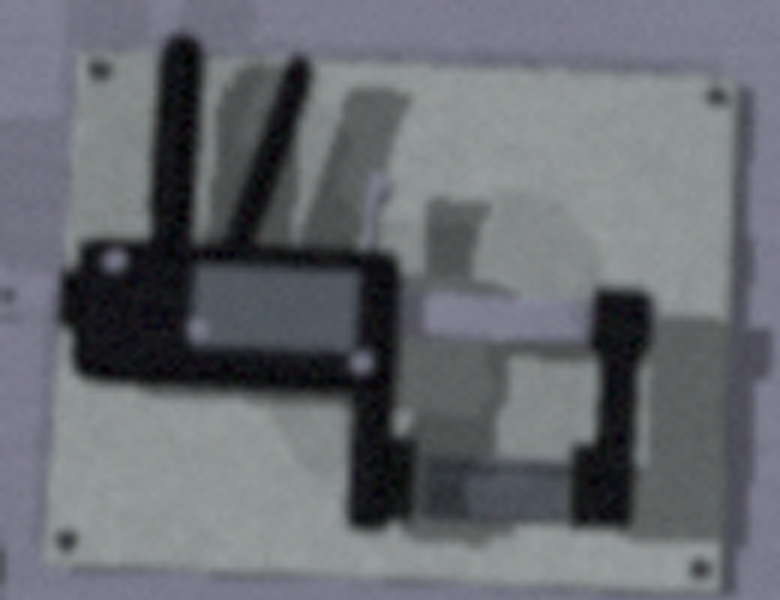

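Emit:
jog_arm --claw '[0,0,0,0,0]' --pt "3 -5 0.5" --pt "6 -10 1" --pt "9 -15 1" --pt "12 -20 1" --pt "15.5 -25 1" --yaw '[-0.12,-0.24,-0.36,-0.48,-0.6]'

```text
t: 0.72
tool_pos: [0.31, 0.3538, 0.2294]
orientation: [-2.941, -1.103, 0.0]
force: [0.7, 0.8, 0.4]
grip_width: 0.0937
```

Emit:
jog_arm --claw '[0,0,0,0,0]' --pt "3.5 -5 0" --pt "7 -10 0" --pt "10.5 -15 0" --pt "14 -20 0" --pt "17 -25 0" --yaw '[-0.14,-0.28,-0.42,-0.56,-0.7]'

```text
t: 1.35
tool_pos: [0.4803, 0.1038, 0.2295]
orientation: [-3.141, -0.026, -0.0]
force: [0.8, 0.8, 0.4]
grip_width: 0.0938
```

Emit:
jog_arm --claw '[0,0,0,0,0]' --pt "2 -6 -1" --pt "2 -6 -2" --pt "2 -6 -2" --pt "2 -6 -2" --pt "2 -6 -2" --yaw '[-0.02,-0.02,-0.02,-0.02,-0.02]'

```text
t: 1.98
tool_pos: [0.4995, 0.0466, 0.2098]
orientation: [-3.141, -0.004, -0.001]
force: [-0.2, -0.6, 0.1]
grip_width: 0.0942
```

Run:
```python
from h import *
import json
s=status.observe(); print(s["tool_pos"],s["orientation"],s["t"],s["joints"])
json.dump({k:list(map(float,s[k])) for k in("tool_pos","orientation")},open("w1.json","w"))
snap("wrist","w1.png",None,1.25)
```

```text
[0.49947487 0.04659982 0.20979548] [-3.14118505e+00 -4.29671345e-03 -5.76356993e-04] 1.975 [-0.64739716  0.23069962  0.56905527  1.9416389  -0.14653759  1.00907451
 -0.00932005]
```

View pics/w1.png

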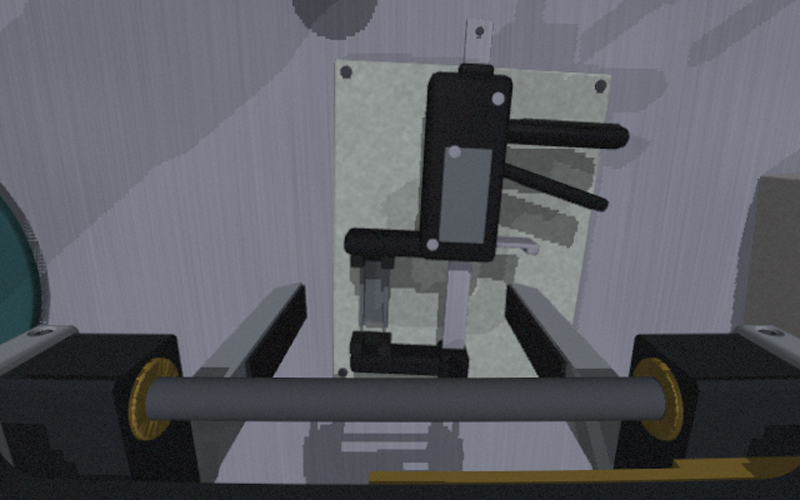

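The wrist view (x1.25) shows the housing top from (429,74) to (495,260). The fixed jaw's left end is at (345,242), the tab end at (538,246), the grip tip at (628,135) and the cradle at (375,300).

```bash
cat > fit.py <<'E'
from h import *
import json,sys
from scipy.optimize import least_squares
s=json.load(open("w1.json")); C=cam("wrist",s); CT=cam("top")
obs=[(429,74,-35,135,72),(512,76,25,135,72),(421,256,-35,-4,72),(496,261,25,-4,72),(628,135,120,97,58),(345,242,-95,5,60),(539,247,60,6,55)]
obsT=[(294-0,0,0,0,0)]
o=np.array(obs,float)
# top crop px /6 + (222,160)
oT=np.array([(80,243,-35+60,135,72),(395,252,25,-4,72),(80,375,-35,135,72),(183,35,120,97,62),(370,527,-95,5,62)],float)
def pw(p,P):
    a=p[2];c,sn=np.cos(a),np.sin(a); P=P/1e3
    return np.c_[p[0]+c*P[:,0]-sn*P[:,1],p[1]+sn*P[:,0]+c*P[:,1],P[:,2]]
r1=lambda p:(proj(C,pw(p,o[:,2:]))-o[:,:2]/1.25)
r2=lambda p:(proj(CT,pw(p,oT[:,2:]))-(oT[:,:2]/6+[222,160]))
for nm,f in(("wrist",r1),("top",r2)):
    q=least_squares(lambda p:f(p).ravel(),[.54,.034,0],loss="soft_l1"); print(nm,q.x.round(4)); print(f(q.x).round(1).tolist())
    if nm=="wrist":p=q.x
pts={"cradle":(-72,-48,50),"fixed_pad":(-72,-14,50),"trig":(67,51,50),"trigsq":(72,74.5,50),"tab":(45.5,8,50),"grip":(72,97,50)}
for k,v in pts.items(): print(k,pw(p,np.array([v],float)).round(4).tolist())
print("corners",atz(C,np.array([(335,60),(610,75)])/1.25,.012))
E
python3 fit.py
```

```text
wrist [ 0.5455  0.0341 -0.0307]
[[-0.3, -3.7], [1.7, -2.5], [-0.7, 3.7], [0.7, 1.7], [0.1, -0.1], [0.1, 1.0], [-2.4, -0.0]]
top [ 0.5418  0.0304 -0.0336]
[[-0.1, -0.5], [1.4, -0.4], [-1.5, 0.5], [-0.2, -0.3], [0.3, 0.7]]
cradle [[0.472, -0.0117, 0.05]]
fixed_pad [[0.4731, 0.0223, 0.05]]
trig [[0.614, 0.083, 0.05]]
trigsq [[0.6197, 0.1064, 0.05]]
tab [[0.5912, 0.0407, 0.05]]
grip [[0.6204, 0.1289, 0.05]]
corners [[0.43981606 0.18735563 0.012     ]
 [0.67121148 0.17738133 0.012     ]]
```

Emit:
jog_arm --claw '[0,0,0,0,0]' --pt "-1 -6 0" --pt "-2 -12 0" --pt "-3 -18 0" --pt "-4 -24 0" --pt "-5 -30 0" --yaw '[0,0,0,0,0]'

```text
t: 2.65
tool_pos: [0.4494, -0.2557, 0.2099]
orientation: [-3.141, -0.004, -0.002]
force: [1.0, 0.6, 0.3]
grip_width: 0.0942
```

Emit:
jog_arm --claw '[0,0,0,0,0]' --pt "-1 -4 -1" --pt "-1 -4 -3" --pt "-1 -4 -4" --pt "-1 -4 -4" --pt "-1 -4 -4" --yaw '[0,0,0,0,0]'

```text
t: 3.28
tool_pos: [0.4401, -0.294, 0.1701]
orientation: [3.141, 0.003, 0.001]
force: [0.1, 0.4, 0.8]
grip_width: 0.0941
```

Run:
```python
from h import *
import json
s=status.observe(); print(s["tool_pos"],s["orientation"],s["t"])
json.dump({k:list(map(float,s[k])) for k in("tool_pos","orientation")},open("w2.json","w"))
snap("wrist","w2.png",None,1.25)
```

```text
[ 0.44007155 -0.29401955  0.17006382] [3.14141370e+00 3.39023445e-03 1.10341407e-03] 3.275
```

View pics/w2.png

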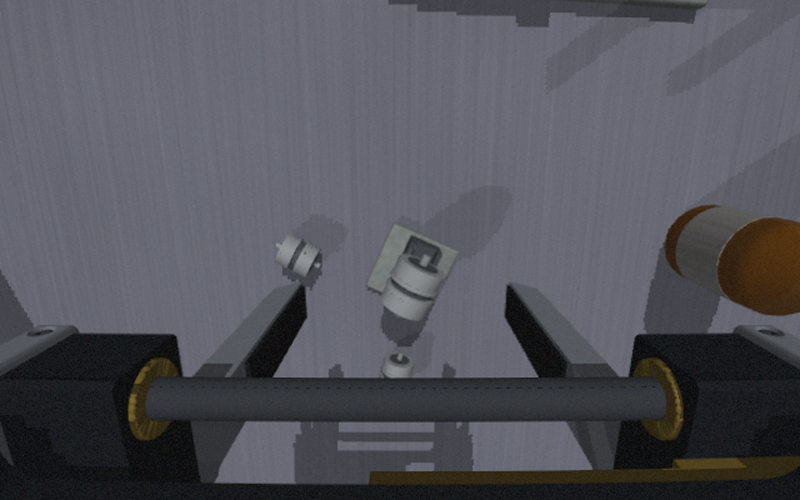

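Run:
```python
from h import *
im=cv2.imread("pics/raw_w2.png")[170:265,280:380]
cv2.imwrite("pics/w2c.png",cv2.resize(im,None,fx=6,fy=6,interpolation=cv2.INTER_CUBIC))
```

```text
(no output)
```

View pics/w2c.png

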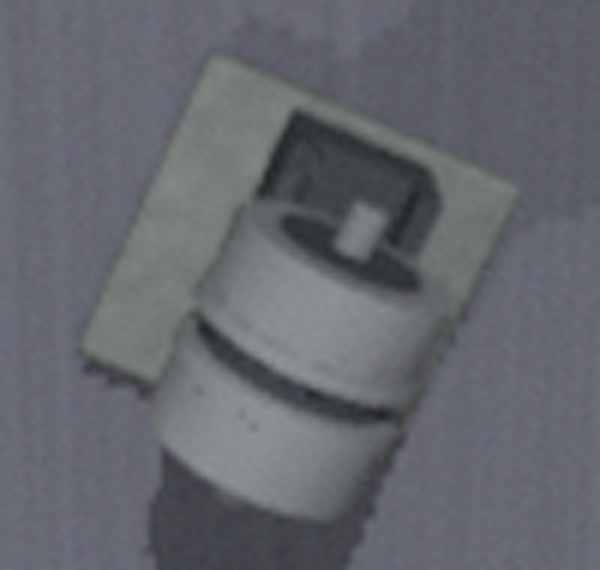

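Run:
```python
from h import *
import json
from scipy.optimize import least_squares
C=cam("wrist",json.load(open("w2.json")))
px=lambda p:np.array(p,float)/6+[280,170]
pl=atz(C,px([(215,55),(518,185),(82,350)]),.008); print(pl.round(4)); 
print(np.linalg.norm(pl[1]-pl[0]),np.linalg.norm(pl[2]-pl[0]),"ctr",(pl[1]+pl[2])/2)
d=pl[2]-pl[0]; e=pl[1]-pl[0]; print("yaw deg of far->near edge",np.degrees(np.arctan2(d[1],d[0])),"side",np.degrees(np.arctan2(e[1],e[0])))
print("port tip/base",atz(C,px([(368,212),(356,245)]),.05).round(4))
# model outline
im=cv2.imread("pics/raw_w2.png")
def outline(x,y,a,L0,L1,r=.0185,z=.05):
    ax=np.array([np.cos(a),np.sin(a),0]); n=np.array([-np.sin(a),np.cos(a),0]); th=np.linspace(0,2*np.pi,90)
    P=np.concatenate([np.array([x,y,z])+L*ax+r*np.outer(np.cos(th),n)+r*np.outer(np.sin(th),[0,0,1]) for L in(L0,L1)])
    return cv2.convexHull(proj(C,P).astype(np.float32)).reshape(-1,2)
# silhouette points read off (crop px)
S=px([(243,205),(195,300),(155,415),(165,455),(220,493),(300,520),(345,515),(405,425),(440,335),(452,300),(425,285)])
def f(p):
    h=outline(p[0],p[1],p[2],-p[3]/2,p[3]/2)
    return [cv2.pointPolygonTest(h.reshape(-1,1,2),tuple(map(float,s)),True) for s in S]
q=least_squares(f,[.44,-.325,np.radians(-117),.038],x_scale=[.01,.01,.1,.01],diff_step=1e-3,loss="soft_l1")
print("cass",q.x.round(4),np.degrees(q.x[2]),np.round(f(q.x),1))
```

```text
[[ 0.4308 -0.2852  0.008 ]
 [ 0.4835 -0.3081  0.008 ]
 [ 0.407  -0.3386  0.008 ]]
0.05742302504865281 0.05848759002828894 ctr [ 0.44523021 -0.32333117  0.008     ]
yaw deg of far->near edge -114.04612993742924 side -23.45592893782846
port tip/base [[ 0.455  -0.3013  0.05  ]
 [ 0.4533 -0.3066  0.05  ]]
cass [ 0.4447 -0.3256 -1.9227  0.0347] -110.16276221879265 [-0.9 -0.   0.5 -0.2 -0.2 -0.2  0.9 -0.4 -0.  -0.3  1.5]
```

Emit:
jog_arm --claw '[0,0,0,0,0]' --pt "0.5 -3 0" --pt "0.5 -3 -2" --pt "0.5 -3 -6" --pt "0.5 -3 -10" --pt "0.5 -3 -12.5" --yaw '[-0.18,-0.36,-0.41,-0.41,-0.41]'

```text
t: 3.95
tool_pos: [0.4446, -0.3239, 0.0432]
orientation: [-3.076, 0.637, 0.001]
force: [-0.2, 0.3, -0.0]
grip_width: 0.0935
```

Emit:
jog_arm --claw '[0,0.7,0.7,0.7,0.7]' --pt "0 0 0" --pt "0 0 0" --pt "0 0 0" --pt "0 0 0" --pt "0 0 0" --yaw '[0,0,0,0,0]' --force 12

```text
t: 4.58
tool_pos: [0.4447, -0.3244, 0.0448]
orientation: [3.076, -0.638, 0.001]
force: [-0.1, 0.2, -0.3]
grip_width: 0.0575
```

Emit:
jog_arm --claw '[0.75,0.75,0.75,0.75,0.75]' --pt "0 0 0" --pt "0 0 0" --pt "0 0 0" --pt "0 0 0" --pt "0 0 0" --yaw '[0,0,0,0,0]'

```text
t: 5.2
tool_pos: [0.4448, -0.3246, 0.0446]
orientation: [3.076, -0.638, 0.001]
force: [3.1, -0.4, 3.3]
grip_width: 0.0363
```

Emit:
jog_arm --claw '[0.75,0.75,0.75,0.75,0.75]' --pt "0 0 1" --pt "0 0 3" --pt "0 0 6" --pt "0 0 9" --pt "0 0 10" --yaw '[0,0,0,0,0]'

```text
t: 5.82
tool_pos: [0.4449, -0.3248, 0.1468]
orientation: [3.076, -0.638, 0.004]
force: [-0.1, 1.1, -0.9]
grip_width: 0.0365
```

Emit:
jog_arm --claw '[0.75,0.75,0.75,0.75,0.75]' --pt "0.5 6 0" --pt "1 12 0" --pt "1.5 18 0" --pt "2 24 0" --pt "2.5 30 0" --yaw '[0.08,0.16,0.24,0.32,0.378]'

```text
t: 6.45
tool_pos: [0.4691, -0.0224, 0.1447]
orientation: [-3.141, 0.045, -0.0]
force: [1.7, -0.8, 0.2]
grip_width: 0.0367
```

Emit:
jog_arm --claw '[0.75,0.75,0.75,0.75,0.75]' --pt "0.1 1.2 -0.5" --pt "0.1 1.2 -1" --pt "0.1 1.2 -1" --pt "0.1 1.2 -1" --pt "0.1 1.2 -1" --yaw '[0,0,0,0,0]'

```text
t: 7.08
tool_pos: [0.4705, -0.0132, 0.1345]
orientation: [3.141, -0.051, 0.0]
force: [0.3, 0.1, 0.1]
grip_width: 0.0366
```

Run:
```python
from h import *
import json
s=status.observe(); print(s["tool_pos"],s["orientation"],s["t"])
json.dump({k:list(map(float,s[k])) for k in("tool_pos","orientation")},open("w3.json","w"))
snap("wrist","w3.png",(160,0,480,240),2.5)
```

```text
[ 0.47053463 -0.01320821  0.13454408] [ 3.14103956e+00 -5.09742741e-02  1.00765949e-04] 7.075
```

View pics/w3.png

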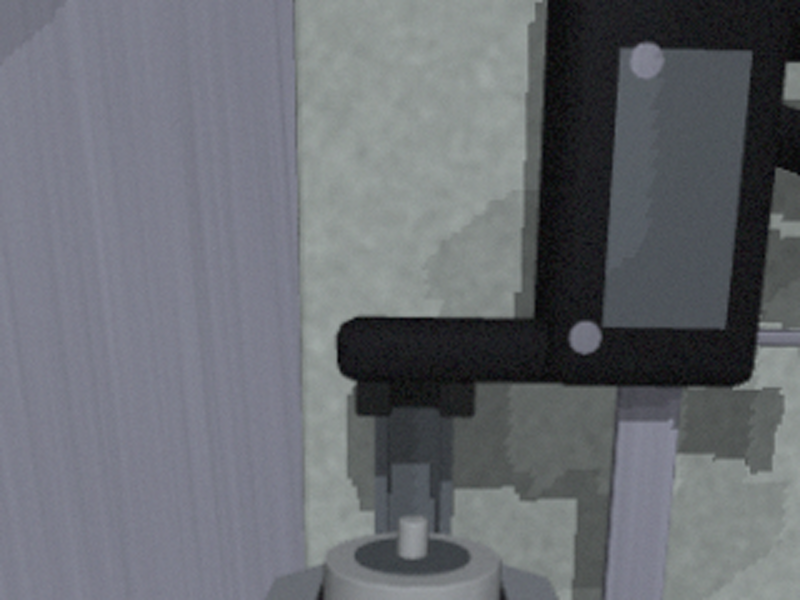

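Run:
```python
from h import *
import json
C=cam("wrist",json.load(open("w3.json")))
f=lambda n,p,z:print(n,atz(C,np.array(p)/2.5+[160,0],z)[:,:2].round(4).tolist())
f("pad corners (-89.5,-14),(-54.5,-14)",[(357,415),(475,415)],.064)
f("jaw left end (-95,5)",[(338,350)],.06)
f("jaw y14,-4 at x-72",[(416,318),(416,383)],.064)
f("rails outer @v500 (-85),(-59)",[(375,500),(451,500)],.034)
f("rails outer @v430",[(375,430),(452,430)],.034)
f("bar edges (-9.5,9.5)",[(611,500),(671,500)],.053)
f("port tip,base held",[(413,522),(413,553)],.1395)
f("board left edge",[(297,60),(305,560)],.012)
```

```text
pad corners (-89.5,-14),(-54.5,-14) [[0.4551, 0.0236], [0.4897, 0.0225]]
jaw left end (-95,5) [[0.4502, 0.0423]]
jaw y14,-4 at x-72 [[0.4733, 0.0509], [0.4727, 0.0324]]
rails outer @v500 (-85),(-59) [[0.4577, -0.0101], [0.4835, -0.0109]]
rails outer @v430 [[0.4588, 0.0139], [0.4843, 0.0131]]
bar edges (-9.5,9.5) [[0.5332, -0.0075], [0.5522, -0.0081]]
port tip,base held [[0.4709, 0.0122], [0.4707, 0.0055]]
board left edge [[0.4374, 0.1328], [0.4294, -0.0381]]
```

Emit:
jog_arm --claw '[0.75,0.75,0.75,0.75,0.75]' --pt "0.05 0.2 -2" --pt "0.05 0.2 -5" --pt "0.05 0.2 -7.5" --pt "0.05 0.2 -8.5" --pt "0.05 0.2 -8.95" --yaw '[-0.005,-0.005,-0.005,-0.005,-0.005]'

```text
t: 7.75
tool_pos: [0.4711, -0.0106, 0.0449]
orientation: [3.141, -0.057, -0.0]
force: [1.0, -0.1, -0.2]
grip_width: 0.0366
```

Emit:
jog_arm --claw '[0.75,0.75,0.4,0.4,0.4]' --pt "0 0 0" --pt "0 0 0" --pt "0 0 0" --pt "0 0 0" --pt "0 0 0" --yaw '[0,0,0,0,0]'

```text
t: 8.38
tool_pos: [0.4711, -0.0104, 0.0451]
orientation: [-3.141, 0.057, -0.0]
force: [1.1, -0.8, 0.2]
grip_width: 0.0563
```

Emit:
jog_arm --claw '[0.4,0.4,0.2,0,0]' --pt "0 0 5" --pt "0 0 10" --pt "4 4 10" --pt "8 8 10" --pt "12 12 10" --yaw '[0,0,0.18,0.36,0.54]'

```text
t: 9.0
tool_pos: [0.5921, 0.1112, 0.1451]
orientation: [-3.04, -0.793, -0.0]
force: [-0.5, -0.4, -0.5]
grip_width: 0.0829
```

Emit:
jog_arm --claw '[0,0,0,0,0]' --pt "2.6 1.3 0" --pt "2.6 1.3 0" --pt "2.6 1.3 0" --pt "2.6 1.3 0" --pt "2.6 1.3 0" --yaw '[0.18,0.36,0.54,0.72,0.9]'

```text
t: 9.62
tool_pos: [0.6169, 0.1225, 0.1448]
orientation: [2.393, 2.036, -0.001]
force: [1.0, 0.4, -0.3]
grip_width: 0.0939
```

Emit:
jog_arm --claw '[0,0,0,0,0]' --pt "0 0 0" --pt "0 0 0" --pt "0 0 0" --pt "0 0 -2" --pt "0 0 -4" --yaw '[0.13,0.13,0.13,0.13,0.13]'

```text
t: 10.25
tool_pos: [0.6166, 0.1226, 0.1032]
orientation: [-2.263, -2.179, 0.001]
force: [0.3, 0.2, -0.6]
grip_width: 0.0941
```

Run:
```python
from h import *
import json
s=status.observe(); print(s["tool_pos"],s["orientation"],s["t"])
json.dump({k:list(map(float,s[k])) for k in("tool_pos","orientation")},open("w4.json","w"))
a=grab_frame("side")[:,:,::-1]; b=grab_frame("wrist")[:,:,::-1]; cv2.imwrite("pics/raw_s4.png",a); cv2.imwrite("pics/raw_w4.png",b)
a=cv2.resize(a[150:250,250:390],None,fx=4,fy=4,interpolation=cv2.INTER_CUBIC)[:, :560]
b=cv2.resize(b,(320,200))
o=np.zeros((600,640,3),np.uint8); o[:400,:560]=a; o[400:,:320]=b; cv2.imwrite("pics/c4.png",o)
```

```text
[0.61660221 0.12264838 0.1031686 ] [-2.26262657e+00 -2.17921913e+00  9.80217850e-04] 10.25
```

View pics/c4.png

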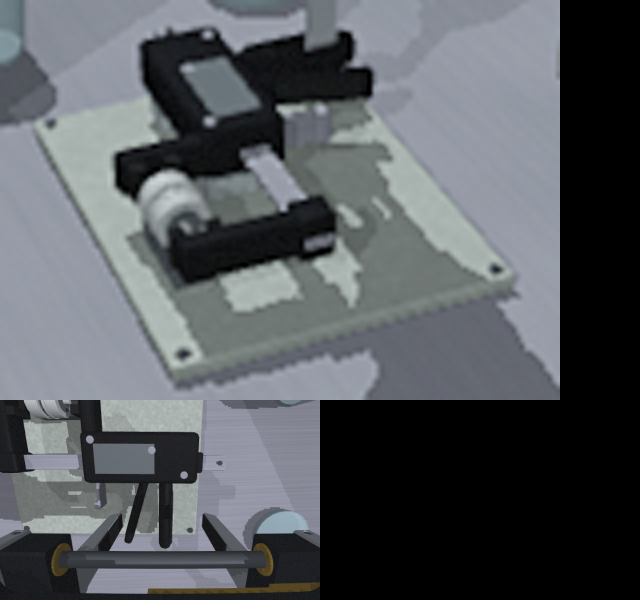

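The cassette lies in the cradle between the jaws. The open fingers straddle the trigger and grip, so I descend biased 3 mm toward the trigger side.

Emit:
jog_arm --claw '[0,0,0,0,0]' --pt "0 -0.3 0" --pt "0 -0.3 -2" --pt "0 -0.3 -4" --pt "0 -0.3 -5.4" --pt "0 -0.3 -5.4" --yaw '[0,0,0,0,0]'

```text
t: 10.98
tool_pos: [0.6162, 0.1194, 0.0495]
orientation: [-2.261, -2.18, 0.003]
force: [0.1, 0.8, -0.1]
grip_width: 0.0937
```

Emit:
jog_arm --claw '[0.3,0.4,0.4,0.4,0.4]' --pt "0 0.3 0" --pt "0 0.3 0" --pt "0 0.3 0" --pt "0 0.3 0" --pt "0 0.3 0" --yaw '[0,0,0,0,0]' --force 5

```text
t: 11.6
tool_pos: [0.6179, 0.1214, 0.0517]
orientation: [2.261, 2.178, 0.001]
force: [3.2, -7.6, -0.7]
grip_width: 0.0566
```

Emit:
jog_arm --claw '[0.7,0.7,0.7,0.7,0.7]' --pt "0 0 0" --pt "0 0 0" --pt "0 0 0" --pt "0 0 0" --pt "0 0 0" --yaw '[0,0,0,0,0]'

```text
t: 12.22
tool_pos: [0.6182, 0.1205, 0.0517]
orientation: [2.261, 2.176, 0.001]
force: [4.7, -10.6, -1.2]
grip_width: 0.0322
```

The wrist force shows the trigger finger gets about twice the grip setting (10.6 N at force 5) while the second finger is free. I'll use low settings.

Emit:
jog_arm --claw '[0.1,0.1,0.1,0.1,0.1]' --pt "0 0 0" --pt "0 0 0" --pt "0 0 0" --pt "0 0 0" --pt "0 0 0" --yaw '[0,0,0,0,0]'

```text
t: 12.85
tool_pos: [0.6168, 0.1228, 0.0508]
orientation: [-2.262, -2.18, 0.0]
force: [-1.3, -0.7, 0.6]
grip_width: 0.0789
```

Emit:
jog_arm --claw '[0.1,0.1,0.7,0.7,0.7]' --pt "0 0 0" --pt "0 0 0" --pt "0 0 0" --pt "0 0 0" --pt "0 0 0" --yaw '[0,0,0,0,0]'

```text
t: 13.48
tool_pos: [0.6177, 0.1212, 0.0511]
orientation: [2.262, 2.178, 0.0]
force: [3.5, -7.4, -1.3]
grip_width: 0.0579
```

Emit:
jog_arm --claw '[0.7,0.7,0.7,0.7,0.7]' --pt "0 0 0" --pt "0 0 0" --pt "0 0 0" --pt "0 0 0" --pt "0 0 0" --yaw '[0,0,0,0,0]'

```text
t: 14.1
tool_pos: [0.6181, 0.1205, 0.0512]
orientation: [2.262, 2.176, 0.0]
force: [5.2, -9.7, -1.4]
grip_width: 0.0326
```

Run:
```python
from h import *
import json
s=status.observe(); print(s["tool_pos"],s["force"],s["t"],s["grip_width"])
a=grab_frame("side")[:,:,::-1]; b=grab_frame("wrist")[:,:,::-1]; cv2.imwrite("pics/raw_s5.png",a); cv2.imwrite("pics/raw_w5.png",b)
a=cv2.resize(a[170:220,270:340],None,fx=8,fy=8,interpolation=cv2.INTER_CUBIC)
b=cv2.resize(b,(320,200))
o=np.zeros((600,640,3),np.uint8); o[:400,:560]=a; o[400:,:320]=b; cv2.imwrite("pics/c5.png",o)
```

```text
[0.61811909 0.12050331 0.05124209] [ 5.16061994 -9.73811162 -1.42936995] 14.1 0.032563821961040566
```

View pics/c5.png

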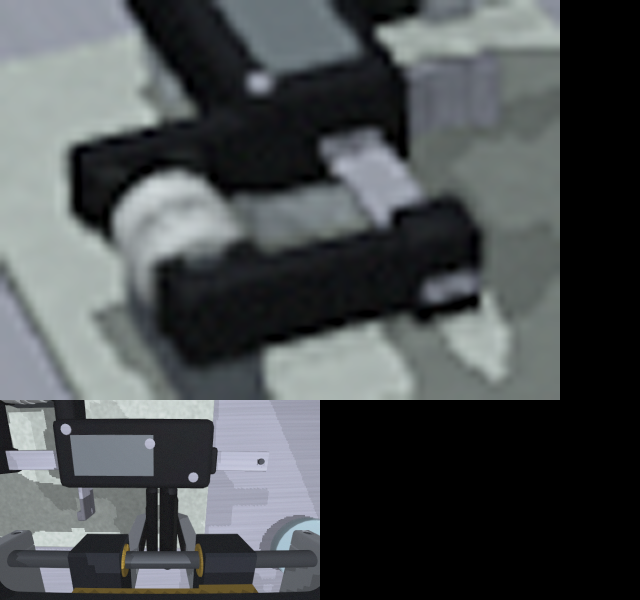

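Run:
```python
from h import *
import json
C1=cam("wrist",json.load(open("w1.json"))); h1=atz(C1,[(479/1.25,31/1.25)],.053)
C4=cam("wrist",json.load(open("w4.json"))); h4=atz(C4,[(440,126)],.053)
C5=cam("wrist"); h5=atz(C5,[(522,122)],.053); print(h1,h4,h5,(h5-h1)[0,1],(h5-h4)[0,1])
```

```text
[[0.55385856 0.1996021  0.053     ]] [[0.55360663 0.2017542  0.053     ]] [[0.55225508 0.22256617 0.053     ]] 0.022964070119700225 0.020811969695883503
```

Emit:
jog_arm --claw '[0.1,0.1,0.1,0.1,0.1]' --pt "0 0 0" --pt "0 0 0" --pt "0 0 0" --pt "0 0 0" --pt "0 0 0" --yaw '[0,0,0,0,0]'

```text
t: 14.82
tool_pos: [0.6168, 0.1228, 0.0508]
orientation: [-2.262, -2.18, 0.0]
force: [-1.3, -0.7, 0.0]
grip_width: 0.0789
```

Emit:
jog_arm --claw '[0.1,0.1,0.7,0.7,0.7]' --pt "0 0 0" --pt "0 0 0" --pt "0 0 0" --pt "0 0 0" --pt "0 0 0" --yaw '[0,0,0,0,0]'

```text
t: 15.45
tool_pos: [0.6178, 0.1211, 0.0511]
orientation: [2.261, 2.178, 0.0]
force: [4.3, -7.8, -1.3]
grip_width: 0.0579
```

Emit:
jog_arm --claw '[0.7,0.7,0.7,0.7,0.7]' --pt "0 0 0" --pt "0 0 0" --pt "0 0 0" --pt "0 0 0" --pt "0 0 0" --yaw '[0,0,0,0,0]'

```text
t: 16.08
tool_pos: [0.6182, 0.1205, 0.0512]
orientation: [2.261, 2.176, 0.0]
force: [6.2, -9.9, -1.1]
grip_width: 0.034
```

Emit:
jog_arm --claw '[0.7,0.7,0.7,0.7,0.7]' --pt "0 0 0" --pt "0 0 0" --pt "0 0 0" --pt "0 0 0" --pt "0 0 0" --yaw '[0,0,0,0,0]' --force 6

```text
t: 16.7
tool_pos: [0.6182, 0.12, 0.0513]
orientation: [2.262, 2.176, -0.0]
force: [6.0, -12.4, -1.3]
grip_width: 0.0315
```

Emit:
jog_arm --claw '[0.1,0.1,0.1,0.1,0.1]' --pt "0 0 0" --pt "0 0 0" --pt "0 0 0" --pt "0 0 0" --pt "0 0 0" --yaw '[0,0,0,0,0]'

```text
t: 17.32
tool_pos: [0.6167, 0.1228, 0.0508]
orientation: [-2.261, -2.18, 0.0]
force: [-0.9, -0.3, 0.0]
grip_width: 0.0783
```

Run:
```python
from h import *
b=grab_frame("wrist")[:,:,::-1]; cv2.imwrite("pics/raw_w6.png",b)
a=cv2.imread("pics/raw_w5.png")
# bar tail hole: darkest blob right of housing
for n,i in(("5",a),("6",b)):
    g=cv2.cvtColor(i,cv2.COLOR_BGR2GRAY)[105:140,450:600]; m=cv2.GaussianBlur(g,(3,3),0); print(n,cv2.minMaxLoc(m))
cv2.imwrite("pics/w6.png",cv2.resize(b,None,fx=1.25,fy=1.25))
```

```text
5 (56.0, 205.0, (67, 20), (65, 34))
6 (52.0, 197.0, (80, 23), (48, 25))
```

Emit:
jog_arm --claw '[0.1,0.1,0.4,0.4,0.4]' --pt "0 0 0" --pt "0 0 0" --pt "0 0 0" --pt "0 0 0" --pt "0 0 0" --yaw '[0,0,0,0,0]' --force 4

```text
t: 18.0
tool_pos: [0.6176, 0.121, 0.051]
orientation: [2.262, 2.178, -0.001]
force: [2.1, -9.4, -1.5]
grip_width: 0.0705
```

Emit:
jog_arm --claw '[0.7,0.7,0.7,0.7,0.7]' --pt "0 0 0" --pt "0 0 0" --pt "0 0 0" --pt "0 0 0" --pt "0 0 0" --yaw '[0,0,0,0,0]' --force 5

```text
t: 18.62
tool_pos: [0.6178, 0.1205, 0.051]
orientation: [2.262, 2.177, -0.001]
force: [3.5, -9.2, -2.1]
grip_width: 0.0645
```

Emit:
jog_arm --claw '[0.7,0.7,0.7,0.7,0.7]' --pt "0 0 0" --pt "0 0 0" --pt "0 0 0" --pt "0 0 0" --pt "0 0 0" --yaw '[0,0,0,0,0]' --force 5.7

```text
t: 19.25
tool_pos: [0.6182, 0.1201, 0.0512]
orientation: [2.262, 2.176, -0.0]
force: [5.9, -11.2, -2.2]
grip_width: 0.0504
```

Emit:
jog_arm --claw '[0.7,0.7,0.7,0.7,0.7]' --pt "0 0 0" --pt "0 0 0" --pt "0 0 0" --pt "0 0 0" --pt "0 0 0" --yaw '[0,0,0,0,0]' --force 6.3

```text
t: 19.88
tool_pos: [0.6182, 0.1199, 0.0512]
orientation: [2.262, 2.176, -0.0]
force: [6.2, -12.9, -3.0]
grip_width: 0.0493
```

Emit:
jog_arm --claw '[0.7,0.7,0.7,0.7,0.7]' --pt "0 0 0" --pt "0 0 0" --pt "0 0 0" --pt "0 0 0" --pt "0 0 0" --yaw '[0,0,0,0,0]' --force 7

```text
t: 20.5
tool_pos: [0.6183, 0.1195, 0.0512]
orientation: [2.262, 2.175, -0.001]
force: [6.7, -14.0, -3.3]
grip_width: 0.0475
```

Emit:
jog_arm --claw '[0.7,0.7,0.7,0.7,0.7]' --pt "0 0 0" --pt "0 0 0" --pt "0 0 0" --pt "0 0 0" --pt "0 0 0" --yaw '[0,0,0,0,0]' --force 7.7

```text
t: 21.12
tool_pos: [0.6184, 0.1192, 0.0512]
orientation: [2.262, 2.174, -0.001]
force: [6.9, -15.9, -2.5]
grip_width: 0.0455
```

Run:
```python
from h import *
s=status.observe(); print(s["force"],s["grip_width"])
a=grab_frame("side")[:,:,::-1]; b=grab_frame("wrist")[:,:,::-1]; cv2.imwrite("pics/raw_s7.png",a); cv2.imwrite("pics/raw_w7.png",b)
g=cv2.GaussianBlur(cv2.cvtColor(b,cv2.COLOR_BGR2GRAY)[105:140,450:640],(3,3),0)
p=cv2.minMaxLoc(g)[2]; print(p, atz(cam("wrist",s),[(450+p[0],105+p[1])],.053))
a=cv2.resize(a[165:225,270:350],None,fx=7,fy=7,interpolation=cv2.INTER_CUBIC)
b=cv2.resize(b[0:120,:400],(400,120))
o=np.zeros((560,560,3),np.uint8); o[:420]=a; o[420:540,:400]=b; cv2.imwrite("pics/c7.png",o)
```

```text
[  6.91872348 -15.90814005  -2.51152127] 0.0454919909690665
(96, 18) [[0.55350496 0.23348732 0.053     ]]
```

View pics/c7.png

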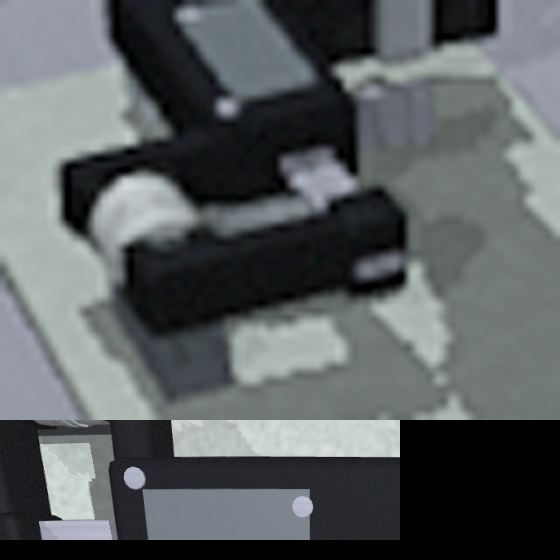

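Emit:
jog_arm --claw '[0.7,0.7,0.7,0.7,0.7]' --pt "0 0 0" --pt "0 0 0" --pt "0 0 0" --pt "0 0 0" --pt "0 0 0" --yaw '[0,0,0,0,0]' --force 8.4

```text
t: 21.85
tool_pos: [0.6185, 0.1188, 0.0512]
orientation: [2.262, 2.174, -0.001]
force: [8.6, -17.8, -3.0]
grip_width: 0.0438
```

Emit:
jog_arm --claw '[0,0,0,0,0]' --pt "0 0 0" --pt "0 0 0" --pt "0 0 0" --pt "0 -0.3 0" --pt "0 -0.3 0" --yaw '[0,0,0,0,0]'

```text
t: 22.48
tool_pos: [0.6171, 0.1196, 0.051]
orientation: [2.262, 2.18, 0.0]
force: [-0.1, 0.7, -0.3]
grip_width: 0.09
```

Run:
```python
from h import *
s=status.observe(); b=grab_frame("wrist")[:,:,::-1]; cv2.imwrite("pics/raw_w8.png",b)
g=cv2.GaussianBlur(cv2.cvtColor(b,cv2.COLOR_BGR2GRAY)[105:140,450:640],(3,3),0)
p=cv2.minMaxLoc(g)[2]; print(p, atz(cam("wrist",s),[(450+p[0],105+p[1])],.053))
b=grab_frame("top")[:,:,::-1]
```

```text
(93, 22) [[0.55378286 0.23261885 0.053     ]]
```

Emit:
jog_arm --claw '[0,0,0.5,1,1]' --pt "0 0 5" --pt "0 0 9" --pt "-1 -4 9" --pt "-2.7 -9.8 9" --pt "-2.7 -9.8 9" --yaw '[0,0,0,0,0]'

```text
t: 23.2
tool_pos: [0.5892, 0.0169, 0.1415]
orientation: [2.267, 2.173, -0.001]
force: [0.4, 0.8, 0.5]
grip_width: 0.0671
```

Emit:
jog_arm --claw '[1,1,1,1,1]' --pt "0 0 0" --pt "0 0 0" --pt "0 0 0" --pt "0 0 0" --pt "0 0 0" --yaw '[0,0,0,0,0]'

```text
t: 23.82
tool_pos: [0.59, 0.0218, 0.1409]
orientation: [2.262, 2.18, -0.0]
force: [-0.4, -0.4, -0.7]
grip_width: 0.0178
```

Run:
```python
from h import *
s=status.observe(); print(s["tool_pos"],s["grip_width"]); b=grab_frame("wrist")[:,:,::-1]; cv2.imwrite("pics/raw_w9.png",b)
# draw predicted points: tab_face, finger bottom footprint at z .063
C=cam("wrist",s); b=b.copy()
def W(x,y,z): 
    a=-.037; return [.5448+np.cos(a)*x/1e3-np.sin(a)*y/1e3,.0342+np.sin(a)*x/1e3+np.cos(a)*y/1e3,z/1e3]
for q in [(25,8,63),(60,8,63),(25,-4,72),(25,135,72)]:
    u=proj(C,[W(*q)])[0]; cv2.circle(b,tuple(int(round(v)) for v in u),2,(0,0,255),1); print(q,u)
t=s["tool_pos"]
for dx,dy in((-8,12.5),(8,12.5)):
    u=proj(C,[[t[0]+dx/1e3,t[1]+dy/1e3,.063]])[0]; cv2.circle(b,tuple(int(round(v)) for v in u),2,(0,255,0),1)
cv2.imwrite("pics/w9.png",cv2.resize(b,None,fx=1.25,fy=1.25))
```

```text
[0.59000995 0.02176187 0.14087005] 0.017793872658560098
(25, 8, 63) [347.29447778 184.82621523]
(60, 8, 63) [346.45280173 227.96802211]
(25, -4, 72) [331.9462686  187.33455114]
(25, 135, 72) [517.50609791 187.65213212]
```

View pics/w9.png

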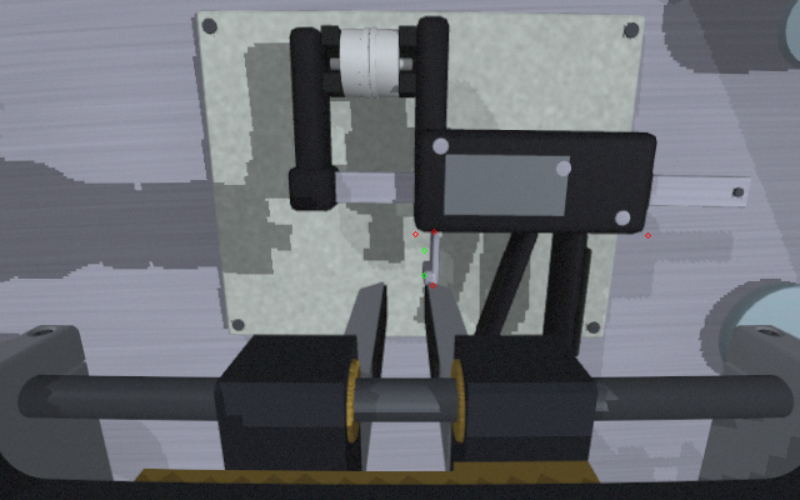

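The wrist view now covers the whole press. The cassette is shut, with only a hairline seam at (370,62), and the predicted tab markers land on the tab at (433,232–285).

Emit:
jog_arm --claw '[1,1,1,1,1]' --pt "0 -0.4 0" --pt "0 -0.4 -2" --pt "0 -0.4 -5" --pt "0 -0.4 -8" --pt "0 -0.4 -9.1" --yaw '[0,0,0,0,0]'

```text
t: 24.5
tool_pos: [0.5893, 0.0172, 0.0486]
orientation: [-2.261, -2.179, 0.003]
force: [0.4, -0.8, 0.7]
grip_width: 0.0008
```

Emit:
jog_arm --claw '[1,1,1,1,1]' --pt "0 0.4 0" --pt "0 0.8 0" --pt "0 1.2 0" --pt "0 1.5 0" --pt "0 1.6 0" --yaw '[0,0,0,0,0]'

```text
t: 25.12
tool_pos: [0.5905, 0.0335, 0.0505]
orientation: [2.261, 2.179, 0.001]
force: [2.7, -5.3, 3.3]
grip_width: 0.0006
```

Emit:
jog_arm --claw '[1,1,1,1,1]' --pt "0 0.1 0" --pt "0 0.1 0" --pt "0 0.1 0" --pt "0 0.1 0" --pt "0 0.1 0" --yaw '[0,0,0,0,0]'

```text
t: 25.75
tool_pos: [0.5905, 0.0337, 0.0503]
orientation: [2.262, 2.178, 0.0]
force: [1.2, -7.0, 4.8]
grip_width: 0.0003
```

Emit:
jog_arm --claw '[1,1,1,1,1]' --pt "0 0 0" --pt "0 0 0" --pt "0 0 0" --pt "0 0 0" --pt "0 0 0" --yaw '[0,0,0,0,0]'

```text
t: 26.38
tool_pos: [0.5905, 0.0338, 0.0504]
orientation: [2.262, 2.178, 0.0]
force: [2.3, -6.5, 3.9]
grip_width: 0.0006
```

Run:
```python
from h import *
a=grab_frame("side")[:,:,::-1]; b=grab_frame("wrist")[:,:,::-1]; cv2.imwrite("pics/raw_s10.png",a); cv2.imwrite("pics/raw_w10.png",b)
a=cv2.resize(a[155:235,260:370],None,fx=5,fy=5,interpolation=cv2.INTER_CUBIC)
o=np.zeros((600,560,3),np.uint8); o[:400,:550]=a; o[400:,:320]=cv2.resize(b,(320,200)); cv2.imwrite("pics/c10.png",o)
```

```text
(no output)
```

View pics/c10.png

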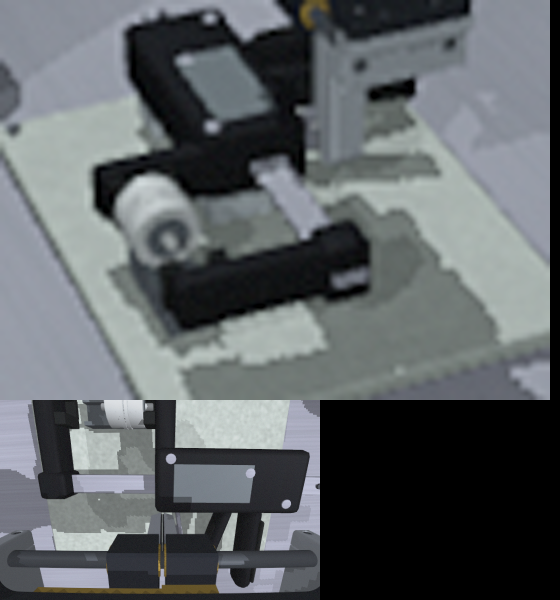

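The jaw has run back and the cassette lies in the cradle. I'll hold the tab longer and check numerically that the jaw has stopped.

Emit:
jog_arm --claw '[1,1,1,1,1]' --pt "0 0.1 0" --pt "0 0.1 0" --pt "0 0.1 0" --pt "0 0.1 0" --pt "0 0.1 0" --yaw '[0,0,0,0,0]'

```text
t: 27.1
tool_pos: [0.5905, 0.0339, 0.0504]
orientation: [2.262, 2.177, -0.0]
force: [2.1, -10.3, 3.4]
grip_width: 0.0002
```

Emit:
jog_arm --claw '[1,1,1,1,1]' --pt "0 0 0" --pt "0 0 0" --pt "0 0 0" --pt "0 0 0" --pt "0 0 0" --yaw '[0,0,0,0,0]'

```text
t: 27.72
tool_pos: [0.5905, 0.0339, 0.0504]
orientation: [2.262, 2.177, -0.001]
force: [2.8, -11.1, 2.6]
grip_width: 0.0007
```

Run:
```python
from h import *
a=grab_frame("side")[:,:,::-1].copy(); s=status.observe(); b=grab_frame("wrist")[:,:,::-1].copy(); cv2.imwrite("pics/raw_s11.png",a)
r=(slice(195,225),slice(290,340)) 
for n in ("raw_s4","raw_s7","raw_s10"):
    i=cv2.imread(f"pics/{n}.png"); T=a[195:222,290:336]
    m=cv2.matchTemplate(i[180:240,270:360],T,cv2.TM_CCOEFF_NORMED); _,v,_,p=cv2.minMaxLoc(m); print(n,v,p[0]+270-290,p[1]+180-195)
C=cam("wrist",s)
# bar tail end: row through bar axis right of housing, wrist
g=cv2.cvtColor(b,cv2.COLOR_BGR2GRAY); row=g[165:180,600:640].mean(0); print(row.round().astype(int))
h=g[150:200,610:640]; p=cv2.minMaxLoc(cv2.GaussianBlur(h,(3,3),0)); print(p, atz(C,[(610+p[2][0],150+p[2][1])],.053))
# jaw body left edge / right edge on row through the wrist picture (jaw arm, top z .066)
print(g[40:50,60:170].mean(0).round().astype(int).tolist())
```

```text
raw_s4 0.9099607467651367 0 0
raw_s7 0.6529225707054138 -5 -7
raw_s10 0.9993347525596619 0 0
[ 45  45  44  41  39  49  90 133 179 192 191 192 192 191 192 191 191 191
 191 191 191 192 191 191 191 191 191 191 191 191 178 157 131 110 102 100
 103 105 107 106]
(45.0, 197.0, (23, 23), (14, 36)) [[0.5522585  0.19804694 0.053     ]]
[116, 116, 116, 116, 116, 117, 115, 116, 121, 132, 100, 34, 30, 30, 32, 32, 35, 35, 35, 36, 36, 37, 37, 37, 37, 38, 37, 38, 39, 38, 39, 40, 39, 40, 39, 38, 38, 38, 38, 38, 38, 39, 39, 40, 40, 39, 35, 33, 32, 36, 40, 41, 40, 40, 42, 40, 39, 40, 40, 42, 42, 40, 42, 41, 42, 42, 41, 41, 43, 42, 39, 32, 32, 33, 31, 32, 32, 33, 35, 33, 33, 32, 32, 35, 33, 34, 32, 32, 35, 32, 33, 33, 33, 31, 33, 34, 32, 91, 195, 198, 198, 196, 160, 136, 136, 137, 136, 134, 126, 122]
```

Emit:
jog_arm --claw '[1,1,1,1,1]' --pt "0 -0.8 0" --pt "0 -1.6 0" --pt "0 -2.0 0" --pt "0 -2.0 4" --pt "0 -2.0 9" --yaw '[0,0,0,0,0]'

```text
t: 28.45
tool_pos: [0.5891, 0.0158, 0.1401]
orientation: [-2.26, -2.179, 0.003]
force: [0.5, 0.2, 1.0]
grip_width: 0.0005
```

Emit:
jog_arm --claw '[1,1,1,1,1]' --pt "0 0.6 0" --pt "0 0.6 0" --pt "0 0.6 0" --pt "0 0.6 0" --pt "0 0.6 0" --yaw '[0,0,0,0,0]'

```text
t: 29.08
tool_pos: [0.5898, 0.0214, 0.1394]
orientation: [-2.262, -2.18, 0.001]
force: [0.2, 0.1, -0.4]
grip_width: 0.0005
```

Run:
```python
from h import *
s=status.observe(); print(s["tool_pos"],s["force"]); b=grab_frame("wrist")[:,:,::-1].copy(); cv2.imwrite("pics/raw_w12.png",b); a=cv2.imread("pics/raw_w9.png")
C=cam("wrist",s); C9=(C)
g=cv2.GaussianBlur(cv2.cvtColor(b,cv2.COLOR_BGR2GRAY),(3,3),0)
# row profile through cassette axis (w9 row ~50)
print(cv2.cvtColor(a,cv2.COLOR_BGR2GRAY)[35:41,225:345].mean(0).round().astype(int).tolist())
print(g[35:41,225:345].mean(0).round().astype(int).tolist())
p=cv2.minMaxLoc(g[140:165,540:600])[2]; print("hole",p,atz(C,[(540+p[0],140+p[1])],.053))
# tab and trigger vs before pressing
for n,(x0,y0,x1,y1) in {"tab":(335,190,355,226),"trigger":(385,190,430,250)}.items():
    m=cv2.matchTemplate(b[y0-10:y1+10,x0-12:x1+12],a[y0:y1,x0:x1],cv2.TM_CCOEFF_NORMED); _,v,_,q=cv2.minMaxLoc(m); print(n,v,q[0]-12,q[1]-10)
t=grab_frame("top")[:,:,::-1]; o=cv2.imread("pics/raw_top1.png")
for n,(x0,y0,x1,y1) in {"dish":(160,145,202,186),"beaker":(155,232,195,265),"bottle":(396,138,430,175)}.items():
    m=cv2.matchTemplate(np.ascontiguousarray(t[y0-8:y1+8,x0-8:x1+8]),o[y0:y1,x0:x1],cv2.TM_CCOEFF_NORMED); _,v,_,q=cv2.minMaxLoc(m); print(n,round(v,3),q[0]-8,q[1]-8)
```

```text
[0.58980138 0.021426   0.13943845] [ 0.20137763  0.12081663 -0.38889357]
[114, 114, 116, 118, 119, 121, 96, 37, 24, 24, 27, 32, 33, 33, 33, 32, 35, 35, 36, 33, 37, 37, 36, 38, 34, 37, 33, 29, 30, 28, 26, 25, 25, 26, 21, 21, 16, 23, 25, 20, 23, 22, 22, 25, 26, 22, 63, 188, 198, 197, 197, 196, 196, 197, 196, 196, 198, 196, 197, 197, 196, 196, 197, 196, 196, 198, 198, 198, 194, 157, 150, 199, 198, 197, 197, 195, 196, 197, 196, 198, 196, 197, 196, 196, 196, 197, 197, 196, 195, 196, 195, 195, 193, 164, 54, 24, 24, 23, 24, 22, 28, 26, 22, 22, 24, 25, 24, 26, 22, 19, 24, 28, 26, 30, 28, 32, 35, 35, 37, 35]
[26, 28, 28, 50, 108, 160, 172, 167, 160, 149, 136, 127, 119, 112, 111, 112, 112, 113, 110, 101, 92, 89, 89, 91, 92, 92, 92, 92, 92, 92, 92, 92, 93, 93, 92, 92, 91, 90, 90, 90, 90, 91, 91, 91, 90, 91, 117, 166, 195, 198, 198, 198, 198, 197, 198, 198, 198, 198, 197, 197, 198, 198, 197, 198, 198, 199, 199, 199, 193, 174, 166, 186, 199, 198, 194, 190, 193, 197, 198, 197, 197, 197, 197, 197, 197, 197, 197, 197, 196, 196, 196, 196, 191, 158, 93, 42, 25, 24, 23, 25, 25, 24, 24, 24, 24, 24, 24, 24, 23, 22, 22, 24, 26, 29, 32, 34, 36, 36, 36, 36]
hole (5, 13) [[0.55160619 0.19755806 0.053     ]]
tab 0.9817987680435181 2 1
trigger 0.9917441606521606 1 0
dish 0.963 0 0
beaker 0.951 0 0
bottle 0.996 0 0
```

Run:
```python
from h import *
C=cam("wrist"); P=atz(C,[(271.3,38),(318.4,38),(294.5,38)],.0685); print(P.round(4),np.linalg.norm(P[0]-P[1]))
P=atz(C,[(271.3,38),(318.4,38)],.05); print(np.linalg.norm(P[0]-P[1]))
print(order.sign_off())
```

```text
[[ 0.4655 -0.0087  0.0685]
 [ 0.4667  0.023   0.0685]
 [ 0.4661  0.0069  0.0685]] 0.03177014601647622
0.03424155289764023
the job is handed in; nothing more can be done
None
```

I handed the job in at about 29 s. The closed cassette is lying free in the cradle, and the trigger and tab are let go. Sign-off gives no verdict, so the results below come from my own checks.

- **Closing:** I pumped the trigger four times, raising the force slowly at the end to about 17–18 N sideways at the finger (just under 20 N in total), which I take to be roughly 35 N at the jaw. The last camera measurement puts the drum at 31.8 mm long (32 mm is shut), with only a hairline seam.
- **Release:** I held the tab fully in until the sliding jaw had stopped. From the hole in the bar's tail, the jaw ran back about 35 mm, to about 2–4 mm further open than at the start.
- **Surroundings:** The trigger matches its rest position to 1 pixel. The tab matches to 2 pixels, in a view taken from a slightly shifted camera position. The beaker, bottle and dish have not moved in the top view. The arm is clear, with no force on the tool.

Two things did not agree or could not be checked:
- **Press position:** The top and wrist cameras differed by about 4 mm. I used the wrist camera, and its predictions fitted in the close view.
- **Cracks:** I had no direct check for a crack; I am relying on the force and how the cassette looks.

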